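# Feed a heel piece under the punch guard with the push stick

### The job

Take the push stick from its cork mat and use its nose, never the gripper, to slide the black rubber heel piece along the steel bed, in through the low mouth of the yellow guard and under the sprung hold-down, until it is home against the hidden spring stop; press it there with about 10 newtons (no more than 20) for about a second. Draw the stick out, leaving the heel piece against the stop, and lay the stick back upright along the middle of its mat. Keep the robot off the punch and do not disturb the other things.

Things in the scene. Friction and masses are not known exactly. Their poses are not given: they have to be found in the camera images.
- punch_station: Fixed punch: steel bed, yellow sheet-steel guard over its far half. Origin: at bench height, centre of the guard's mouth. +x is the feed direction (into the mouth), +y left of it, z up. Bed 124 mm wide, from x = -95 to +155 mm, top 8 mm above the origin. Guard from x = 0 to 155 mm, 124 mm wide, closed on top and behind; top 67 mm up, with bolts to 73 mm.
- guard_mouth (a point): Centre of the mouth's lower edge, on the bed's top; axes of the punch. The mouth is 20 mm high. Two steel guide rails 14 mm high stand on the bed, 81 mm apart from 40 mm before the mouth inwards, flaring to about 99 mm apart at the bed's front.
- bed_front (a point): Middle of the bed's front edge, on its top, 95 mm before the mouth; axes of the punch.
- hold_down (a point): Hidden in the guard, 65 mm past the mouth: underside of a sprung brass hold-down, a bar of radius 15 mm across the feed, 7 mm above the bed. The heel piece lifts it 2 mm: a bump in the push when its front is about 57 mm past the mouth, then a steady drag, 4 to 11 N as felt at the stick's handle with the nose rubbing on the bed. This is not the stop; the stop's force comes on top of the drag.
- stop_bracket: Bracket inside the guard; origin and axes as the punch. It carries the spring stop, a flat rubber-faced plate across the channel. The stop's setting is not reported and differs each time: its face stands between x = 84 and 117 mm past the mouth, so find it by feel. Its spring adds 6 N for each mm that it is pushed in, and bottoms after 6 mm.
- heel_middle (a point): Black rubber heel piece, D-shaped plate 74 x 74 x 9 mm, 30 g; centre of the piece, half-way up. It lies flat on the bed before the mouth. Its x axis points roughly along the feed at the start; extents are 36 mm either way in x and 36 mm in y.
- stick_grip (a point): Push stick, pale wood, 120 g, standing on its flat underside. This point: centre of its upright handle, 50 mm above the underside; handle 34 mm long (x), 16 mm thick (y), top 76 mm up. +x points to the nose. Blade 26 mm wide, 10 mm high from the underside; flat rubber nose 30 mm wide, ending 100 mm ahead of this point. Foot under the handle 46 x 40 x 10 mm.
- stick_middle (a point): On the push stick, middle of the blade: 38 mm ahead of the handle's centre, 5 mm above the underside.
- mat_middle (a point): Cork mat 175 x 66 mm, 4 mm thick, fixed; middle of its upper face, x along its length. At the start the stick stands on it, its blade's middle (point stick_middle, 5 mm above) over this point to within about 5 mm, nose to +x.
- tack_box: Bystander: tin box 69 x 69 x 60 mm; origin at its underside.
- spool: Bystander: spool of pale thread, 42 mm across, 55 mm high; origin at its underside.
- tin_brown: Bystander: flat brown tin, 73 mm across, 22 mm high; origin at its underside.
Things that resemble listed ones, but are neither listed nor needed, are in the scene too. What is shaped like the part that bears heel_middle but pink is not meant.

How it is judged:
By the outcome, as a careful person would: the job done as asked, in the order asked, and still so for the second after the job is handed in, with the robot touching nothing.
It also fails if it takes over 72 s, if anything falls off the work surface, if the arm or the gripper's body presses on something with over 40 N, if the wrist force passes 120 N, or if a joint passes its speed limit or range.

### The arm

A 7-joint arm with a two-finger parallel gripper is mounted at the origin on a cart in front of the work surface, level with it; the furniture and walls round the work are solid. World frame = base frame: x ahead of the robot, y to its left, z up, the work surface at z = 0. Lengths are in m, angles in rad, forces in N, time in s.
With the tool pointing down it reaches from about 0.425 to 0.875 m from the base axis. Payload 8.4 kg.
Tool frame: the origin (TCP) lies between the finger pads; the fingertips stand 11 mm ahead of it and the grasp point (between the pads) lies 8 mm behind it; y points along the fingers, x is the direction in which the jaws open and shut, and the axes are right-handed (so a half turn about y gives the same grasp; the last joint's range is limited). The gripper opens to 87 mm and grips with 3 to 60 N. Pads are 19 mm wide; open, the fingers measure 117 mm over their backs; the gripper's body (75 mm by 190 mm) begins 51 mm behind the grasp point.
Start: joints at [-1.318, 0.333, 0.04, 1.465, -0.013, 1.343, -0.059], TCP at [0.224, 0.61, 0.234] pointing down, gripper open.
Joint ranges: [-2.58, 2.58], [-0.38, 2.09], [-1.3, 1.39], [0.25, 2.4], [-1.5, 4.64], [0.08, 2.09], [-2.65, 2.65]. Speed limits (rad/s): [2.22, 2.22, 2.79, 2.79, 3.14, 3.14, 3.14].

### API

Orientations are given as a unit quaternion [x, y, z, w].
In Python, from workcell import manip, solver, optics, close_job gives the robot as it stands. Calls block until the motion is done:
- manip.move_pose(position, orientation): joint-space move of the TCP to a pose.
- manip.move_linear(position, v=0.15, rot=None): straight line of the TCP; rot=None keeps the orientation; v is the mean speed in m/s.
- manip.move_j(angles): joint-space move.
- manip.let_go() and manip.gripper_close(newtons=None): open the fingers fully, or close them until they stop; newtons is the grip in N (None keeps the last).
- manip.pause(seconds).
- solver.inverse_kinematics(position, orientation): joint angles nearest the present ones, or None.
- manip.observe(): the state.
- optics.camera(name): name is "scene" or "top"; returns the picture (480x640x3 uint8, blue, green, red); there is no depth.
- optics.calibration(name): a dict with "K" (3x3 intrinsics, pixels), "extrinsics" (4x4, takes a point from camera to world coordinates). Camera axes: x right, y down, z forward; pixel columns grow to the right and rows downward; lengths in m; the calibration is good to about 2 mm. A picture is of the moment at which its call begins. calibration takes no time and is no camera call.
A pose or a line that the arm cannot do raises manip.PlanningError and nothing moves.
- close_job(): hands the job in, once; it reports no verdict.
Trained networks look in the newest picture that a camera, given by its name, has taken for a name from the list of things; names that differ only in an ending like _2 or _b are one class to them, and where a whole thing is asked for, a point or a joint stands for the part that bears it (a point fixed in the world has none). Each returns a list of dicts, best first, with "p" (0 to 1); they miss things now and then, are a little off and sometimes report something else, mostly with a low value. They report only what shows in the picture. A call takes as long as a camera call. They do not tell look-alikes from the thing itself.
- optics.regions_of(camera, label): "region" (480x640 bool, what is visible of it) and "extent" ([left, top, right, bottom] in pixels, round what is visible of it).
- optics.landmark_of(camera, label): "at" ([column, row] in pixels: a listed point, or the origin of a listed thing).
The state is a dict: "time": time; "joint_pos": joint angles; "dq": joint speeds; "joint_torque": joint torques, N m; "position": TCP position; "orientation": TCP orientation; "contact_force": force on the tool from outside, world axes, zero at the start; "torque": the same for the moment, N m; "width": finger opening in m.
Only numpy, scipy, OpenCV 4.12 (cv2) and the standard library are available. Lean on these libraries where they do the work, as an engineer would, in place of code of your own. Each camera call takes 0.05 s, during which the arm holds its last target. There are 200 camera calls.

## Working session

There is one attempt and no reset: what is moved stays moved. The work goes in short steps, each a Python script; the robot and the scene stay as the last script left them, time stands still between calls to the robot, and variables do not carry over. Pictures are saved under pics/ and viewed, about 8 in all and at most 12, crops included, and the job is handed in when it is done.

```bash
ls; mkdir -p pics; python3 - <<'E'
from workcell import manip, solver, optics
import cv2, numpy as np
for c in ["scene","top"]:
    im=optics.camera(c); cv2.imwrite(f"pics/a_{c}.png",im)
    k=optics.calibration(c); print(c,np.round(k["K"],1).tolist(),np.round(k["extrinsics"],3).tolist())
    for l in ["guard_mouth","bed_front","punch_station","heel_middle","stick_grip","stick_middle","mat_middle","tack_box","spool","tin_brown"]:
        print(l,[(np.round(d["at"],1).tolist(),round(d["p"],2)) for d in optics.landmark_of(c,l)][:3])
o=manip.observe();print(o)
E
```

```text
pics
scene [[550.4, 0.0, 325.4], [0.0, 550.4, 232.1], [0.0, 0.0, 1.0]] [[0.889, -0.338, 0.309, 0.134], [-0.458, -0.672, 0.582, -1.093], [0.011, -0.659, -0.752, 1.173], [0.0, 0.0, 0.0, 1.0]]
guard_mouth [([318.6, 241.2], 0.68), ([380.5, 273.4], 0.29)]
bed_front [([302.9, 269.8], 0.85)]
punch_station [([314.4, 245.9], 0.64)]
heel_middle [([305.5, 253.2], 0.97)]
stick_grip [([328.3, 310.7], 0.62), ([344.7, 315.4], 0.49)]
stick_middle [([344.4, 314.5], 0.71)]
mat_middle [([343.3, 316.9], 0.97)]
tack_box [([383.2, 274.7], 0.77)]
spool [([380.8, 250.3], 0.67)]
tin_brown [([343.7, 368.7], 0.59)]
top [[616.9, 0.0, 307.5], [0.0, 616.9, 244.3], [0.0, 0.0, 1.0]] [[-0.002, -0.995, 0.103, 0.446], [-1.0, 0.002, -0.004, -0.263], [0.004, -0.103, -0.995, 1.316], [0.0, 0.0, 0.0, 1.0]]
guard_mouth [([281.1, 248.8], 0.57)]
bed_front [([310.9, 283.3], 0.94)]
punch_station [([279.8, 252.4], 0.65)]
heel_middle [([149.0, 193.1], 0.8), ([298.5, 270.6], 0.64)]
stick_grip []
stick_middle [([392.6, 268.6], 0.73)]
mat_middle [([396.2, 266.6], 0.74)]
tack_box [([360.1, 197.8], 0.85)]
spool [([325.0, 184.0], 0.74)]
tin_brown [([452.3, 302.7], 0.72)]
{'time': 1.1, 'joint_pos': array([-1.31817073,  0.33317942,  0.03990649,  1.4654281 , -0.01337078,
        1.34331279, -0.05849549]), 'dq': array([-0.00056467,  0.00059183,  0.00168931, -0.00097129, -0.00126919,
       -0.00110238, -0.00109311]), 'joint_torque': array([ 8.60048804e-04, -6.56112528e+01,  1.33320529e+00, -4.04061949e+01,
       -5.99983474e-02,  3.47555021e-02, -4.30054320e-05]), 'position': array([0.22400884, 0.61013301, 0.23354553]), 'orientation': array([ 0.57981203,  0.40476029, -0.40478491, -0.57977262]), 'contact_force': array([ 1.09097361, -0.06833471, -0.02785205]), 'torque': array([-0.00492885, -0.01053298,  0.05427411]), 'width': 0.086993239480508}
```

```bash
python3 - <<'E'
import cv2
a=cv2.imread("pics/a_scene.png")[190:410,220:460]; b=cv2.imread("pics/a_top.png")[150:340,230:490]
cv2.imwrite("pics/c1.png",cv2.resize(a,None,fx=2.7,fy=2.7,interpolation=2)); cv2.imwrite("pics/c2.png",cv2.resize(b,None,fx=3,fy=3,interpolation=2))
E
```

```text
(no output)
```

View pics/c1.png

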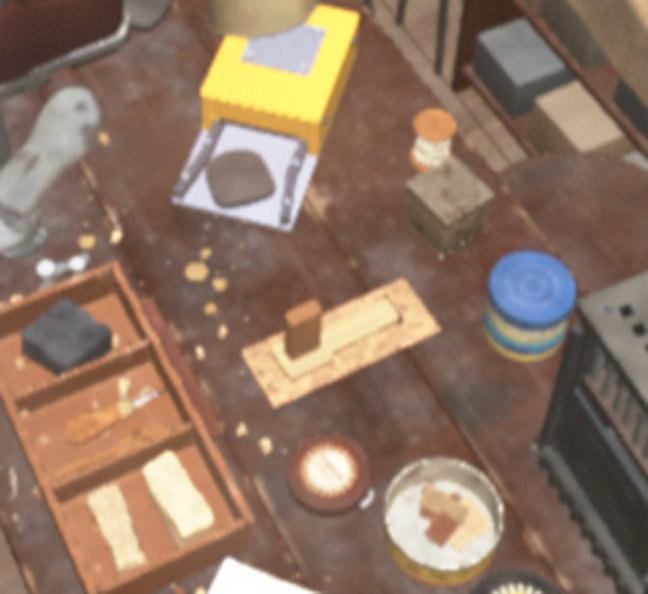

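View pics/c2.png

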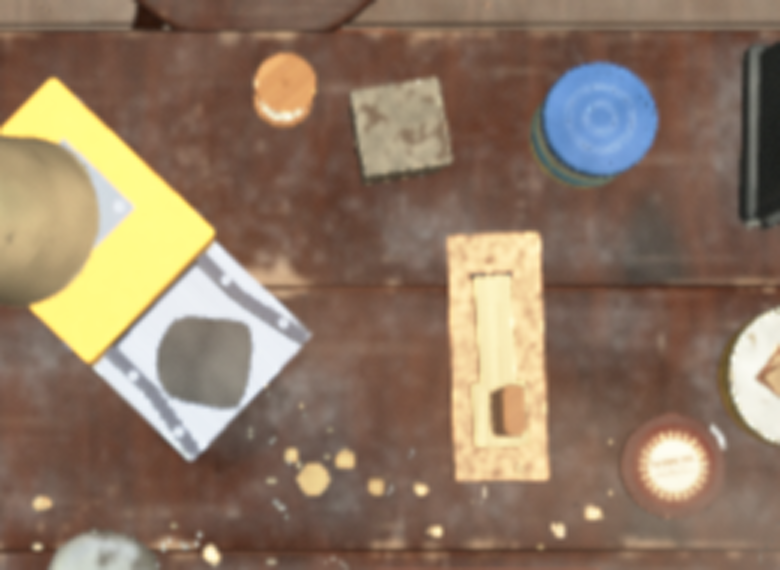

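View pics/a_top.png

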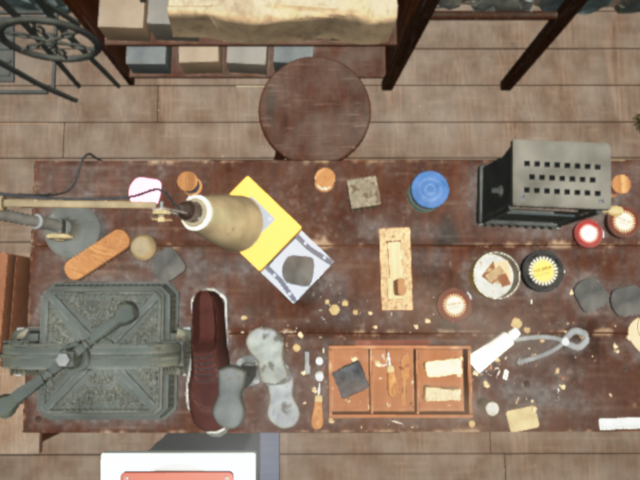

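```bash
cat > h.py <<'E'
import numpy as np, cv2
from workcell import manip, solver, optics, close_job
CAL={c:optics.calibration(c) for c in ("scene","top")}
def ray(c,px):
    k=CAL[c]; E=k["extrinsics"]; d=E[:3,:3]@np.linalg.inv(k["K"])@[px[0],px[1],1]; return E[:3,3],d
def onz(c,px,z):
    o,d=ray(c,px); return o+d*(z-o[2])/d[2]
def proj(c,P):
    k=CAL[c]; E=k["extrinsics"]; q=(np.atleast_2d(P)-E[:3,3])@E[:3,:3]; q=q@k["K"].T; return q[:,:2]/q[:,2:]
def tri(a,b):
    A=[];B=[]
    for c,p in (("scene",a),("top",b)):
        o,d=ray(c,p); d=d/np.linalg.norm(d); M=np.eye(3)-np.outer(d,d); A.append(M);B.append(M@o)
    return np.linalg.lstsq(np.vstack(A),np.hstack(B),rcond=None)[0]
E
python3 - <<'E'
from h import *
np.set_printoptions(precision=4,suppress=True)
print("base px",proj("top",[0,0,0]))
L=dict(guard_mouth=((318.6,241.2),(281.1,248.8),.008),bed_front=((302.9,269.8),(310.9,283.3),.008),heel=((305.5,253.2),(298.5,270.6),.0125),stick_mid=((344.4,314.5),(392.6,268.6),.009),mat=((343.3,316.9),(396.2,266.6),.004),tack=((383.2,274.7),(360.1,197.8),0),spool=((380.8,250.3),(325,184),0),tin=((343.7,368.7),(452.3,302.7),0))
for n,(a,b,z) in L.items(): print(n,onz("scene",a,z)[:2],onz("top",b,z)[:2],tri(a,b))
print("bed corners",onz("top",(294,303.3),.008),onz("top",(333.3,261.7),.008))
print("guard top",onz("top",(261,270.7),.067),onz("top",(301,228.3),.067),onz("top",(247.7,176),.067))
print("grip scene",onz("scene",(328.3,310.7),.054))
print("mat corners",[onz("top",(230+x/3,150+y/3),.004)[:2] for x,y in((447,234),(540,234),(549,478),(456,480))])
print("nose, foot", onz("top",(230+492/3,150+276/3),.014)[:2], onz("top",(230+486/3,150+447/3),.014)[:2])
E
```

```text
base px [[176.7941 528.0981]]
guard_mouth [ 0.5801 -0.2115] [ 0.5725 -0.2123] [ 0.5752 -0.2137  0.0123]
bed_front [ 0.4981 -0.2816] [ 0.499  -0.2755] [ 0.4999 -0.2758  0.0001]
heel [ 0.5274 -0.237 ] [ 0.5257 -0.2493] [ 0.5234 -0.249   0.0282]
stick_mid [ 0.5294 -0.4545] [ 0.5297 -0.449 ] [ 0.531  -0.4503  0.0019]
mat [ 0.5253 -0.4567] [ 0.5343 -0.4574] [ 0.5305 -0.4563  0.0009]
tack [ 0.684  -0.3868] [ 0.6837 -0.3825] [ 0.6856 -0.3833 -0.0054]
spool [ 0.7216 -0.312 ] [ 0.7141 -0.3068] [ 0.7189 -0.3086 -0.0034]
tin [ 0.4601 -0.5792] [ 0.4575 -0.576 ] [ 0.4592 -0.5774 -0.0029]
bed corners [ 0.4569 -0.2398  0.008 ] [ 0.5447 -0.3233  0.008 ]
guard top [ 0.5223 -0.174   0.067 ] [ 0.6087 -0.2551  0.067 ] [ 0.7174 -0.1455  0.067 ]
grip scene [ 0.4847 -0.4522  0.054 ]
mat corners [array([ 0.6173, -0.4219]), array([ 0.6172, -0.4884]), array([ 0.4437, -0.4914]), array([ 0.4424, -0.4258])]
nose, foot [ 0.586  -0.4522] [ 0.4654 -0.4459]
```

View pics/a_scene.png

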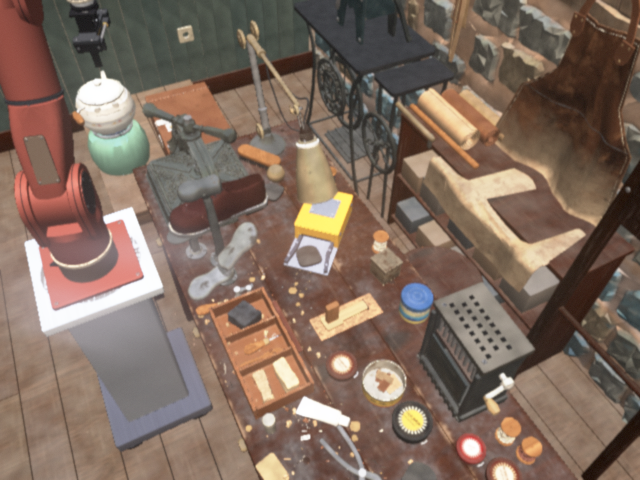

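```bash
python3 - <<'E'
from h import *
np.set_printoptions(precision=3,suppress=True)
for n,a,b in [("lamp joint",(300,122),(175,208)),("shade narrow",(307,145),(197,212)),("shade wide",(317,197),(238,223)),("lampbase",(267,145),(73,235)),("press ball far",(152,108),(10,402)),("press knob near",(232,134),(123,312)),("anvil last top",(205,187),(230,385)),("last2",(235,245),(265,350))]: print(n,tri(a,b))
o1,d1=ray("top",(0,200));_,d2=ray("top",(165,203)); N=np.cross(d1,d2)
for px in [(285,90),(268,60),(250,32)]:
    o,d=ray("scene",px); print("beam",o+d*(N@(o1-o)/(N@d)))
q=manip.observe()["orientation"]
from scipy.spatial.transform import Rotation as R
print(R.from_quat(q).as_matrix())
for az in (70,40,10,-20,-40):
  for r,z in((.44,.3),(.44,.45),(.3,.5),(.44,.6)):
    Rz=R.from_euler('z',az-70,degrees=True)*R.from_quat(q)
    j=solver.inverse_kinematics([r*np.cos(np.radians(az)),r*np.sin(np.radians(az)),z],Rz.as_quat()); print(az,r,z,j)
# heel contour in punch frame
f=np.radians(46);M=np.array([.5665,-.2138]);ex=np.array([np.cos(f),np.sin(f)]);ey=np.array([-ex[1],ex[0]])
import cv2
optics.camera("top")
for d in optics.regions_of("top","heel_middle"):
    print(d["p"],d["extent"])
    if 250<d["extent"][0]<320:
        c=max(cv2.findContours(d["region"].astype(np.uint8),0,2)[0],key=len)[:,0]
        w=np.array([onz("top",p,.017)[:2] for p in c]); np.save("heel.npy",w)
        print(np.c_[(w-M)@ex,(w-M)@ey][::3]*1000)
E
```

```text
lamp joint [ 0.612 -0.044  0.291]
shade narrow [ 0.616 -0.072  0.234]
shade wide [ 0.617 -0.129  0.091]
lampbase [0.607 0.227 0.014]
press ball far [0.292 0.231 0.259]
press knob near [0.447 0.048 0.245]
anvil last top [ 0.318 -0.137  0.266]
last2 [ 0.359 -0.182  0.079]
beam [0.621 0.069 0.316]
beam [0.616 0.167 0.353]
beam [0.615 0.288 0.375]
[[ 0.345  0.    -0.939]
 [ 0.939 -0.     0.345]
 [-0.    -1.    -0.   ]]
70 0.44 0.3 [-1.34  -0.126  0.016  1.836  0.002  1.432 -0.106]
70 0.44 0.45 [-1.352 -0.124  0.025  1.534  0.003  1.731 -0.107]
70 0.3 0.5 [-1.36  -0.381 -0.006  1.625 -0.002  1.897 -0.148]
70 0.44 0.6 [-1.367 -0.025  0.042  1.128  0.001  2.039 -0.105]
40 0.44 0.3 [-1.093 -0.147  0.263  1.847  0.038  1.437 -0.143]
40 0.44 0.45 [-1.119 -0.145  0.274  1.545  0.04   1.736 -0.146]
40 0.3 0.5 [-0.59  -0.373 -0.153  1.619 -0.059  1.892 -0.056]
40 0.44 0.6 [-1.143 -0.041  0.325  1.141  0.015  2.04  -0.116]
10 0.44 0.3 [-0.875 -0.185  0.526  1.857  0.093  1.445 -0.196]
10 0.44 0.45 [-0.982 -0.196  0.584  1.557  0.109  1.747 -0.216]
10 0.3 0.5 [-0.067 -0.373 -0.153  1.619 -0.059  1.
[... 221 characters left out ...]
89 -0.377 -0.052  1.623 -0.02   1.895 -0.118]
-20 0.44 0.6 [-0.15  -0.045  0.376  1.143  0.018  2.04  -0.119]
-40 0.44 0.3 [-0.556 -0.362  0.92   1.87   0.286  1.5   -0.39 ]
-40 0.44 0.45 [ 0.188 -0.153  0.349  1.548  0.053  1.738 -0.159]
-40 0.3 0.5 [ 0.806 -0.373 -0.153  1.619 -0.059  1.892 -0.056]
-40 0.44 0.6 [ 0.477 -0.029  0.115  1.132  0.004  2.039 -0.107]
0.78 [280.0, 255.8, 317.3, 282.4]
[[-30.493 -18.177]
 [-18.024  11.447]
 [-22.389  18.981]
 [-39.998  37.148]
 [-45.905  40.221]
 [-53.375  38.867]
 [-68.473  27.263]
 [-78.963  23.001]
 [-86.719   6.804]
 [-85.383  -0.66 ]
 [-79.612  -9.711]
 [-68.04  -27.859]
 [-59.196 -34.029]
 [-42.671 -29.892]]
0.76 [131.7, 181.1, 161.4, 202.8]
```

```bash
python3 - <<'E'
from h import *
im=cv2.imread("pics/a_top.png"); 
f=np.radians(46);M=np.array([.5665,-.2138]);ex=np.array([np.cos(f),np.sin(f)]);ey=np.array([-ex[1],ex[0]])
def rect(c,im,o,ex,ey,z,x0,x1,y0,y1,s):
    # image: up=+x, left=+y
    H=int((x1-x0)*s);W=int((y1-y0)*s)
    src=[];dst=[]
    for x in(x0,x1):
        for y in(y0,y1):
            src.append(proj(c,np.r_[o+ex*x+ey*y,z])[0]); dst.append(((y1-y)*s,(x1-x)*s))
    T=cv2.getPerspectiveTransform(np.float32(src),np.float32(dst))
    return cv2.warpPerspective(im,T,(W,H),flags=cv2.INTER_CUBIC)
s=3000
a=rect("top",im,M,ex,ey,.008,-.11,.02,-.07,.07,s)
P=lambda x,y:(int((.07-y)*s),int((.02-x)*s))
for y in(-.062,.062,-.0405,.0405): cv2.line(a,P(-.095 if abs(y)>.05 else -.04,y),P(0,y),(0,0,255),1)
cv2.line(a,P(-.095,-.062),P(-.095,.062),(0,0,255),1)
for x in range(-10,2): cv2.putText(a,str(x*10),(0,P(x/100,0)[1]),0,.35,(0,160,0),1)
o=np.array([.530,-.4555]); b=rect("top",im,o,np.array([1,0.]),np.array([0,1.]),.004,-.1,.1,-.04,.04,s*.65*3/3)
print(a.shape,b.shape)
b=cv2.resize(b,(int(b.shape[1]),a.shape[0]))
cv2.imwrite("pics/r.png",np.hstack([a,b]))
sc=rect("scene",cv2.imread("pics/a_scene.png"),M,ex,ey,.008,-.11,.02,-.07,.07,s)
for y in(-.062,.062,-.0405,.0405): cv2.line(sc,P(-.095 if abs(y)>.05 else -.04,y),P(0,y),(0,0,255),1)
cv2.line(sc,P(-.095,-.062),P(-.095,.062),(0,0,255),1)
h=np.hstack([a,sc]); h=cv2.resize(h,None,fx=.95,fy=.95); print(h.shape); cv2.imwrite("pics/r.png",h)
E
```

```text
(390, 420, 3) (390, 156, 3)
(370, 798, 3)
```

View pics/r.png

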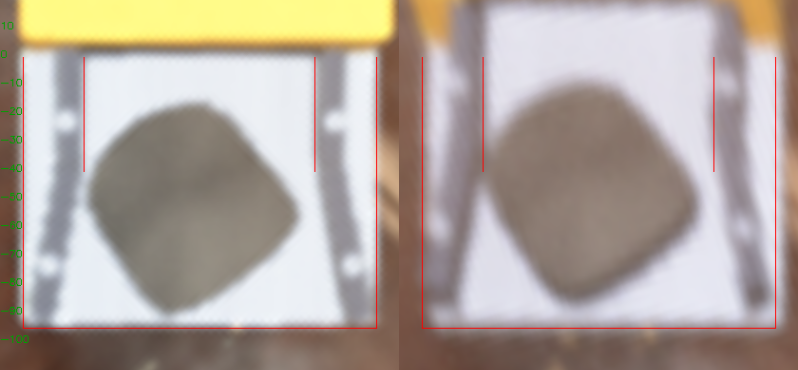

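```bash
cat >> h.py <<'E'
def rect(c,im,o,yaw,z,x0,x1,y0,y1,s):
    ex=np.array([np.cos(yaw),np.sin(yaw)]);ey=np.array([-ex[1],ex[0]])
    g=[(x,y) for x in(x0,x1) for y in(y0,y1)]
    src=proj(c,[np.r_[o+ex*x+ey*y,z] for x,y in g]); dst=[((y1-y)*s,(x1-x)*s) for x,y in g]
    return cv2.warpPerspective(im,cv2.getPerspectiveTransform(np.float32(src),np.float32(dst)),(int((y1-y0)*s),int((x1-x0)*s)),flags=cv2.INTER_CUBIC)
E
python3 - <<'E'
from h import *
g=np.array([.488,-.454]); yaw=np.radians(2.5); s=3000;out=[]
for c in("top","scene"):
  im=cv2.imread(f"pics/a_{c}.png")
  for z,boxes in((.014,[(-.023,.023,-.02,.02),(0,.1,-.013,.013)]),(.080,[(-.017,.017,-.008,.008)])):
    a=rect(c,im,g,yaw,z,-.06,.12,-.033,.033,s)
    P=lambda x,y:(int((.033-y)*s),int((.12-x)*s))
    for b in boxes: cv2.rectangle(a,P(b[0],b[2]),P(b[1],b[3]),(0,0,255),1)
    out.append(a)
h=np.hstack(out);print(h.shape); cv2.imwrite("pics/s.png",h)
E
```

```text
(540, 792, 3)
```

View pics/s.png

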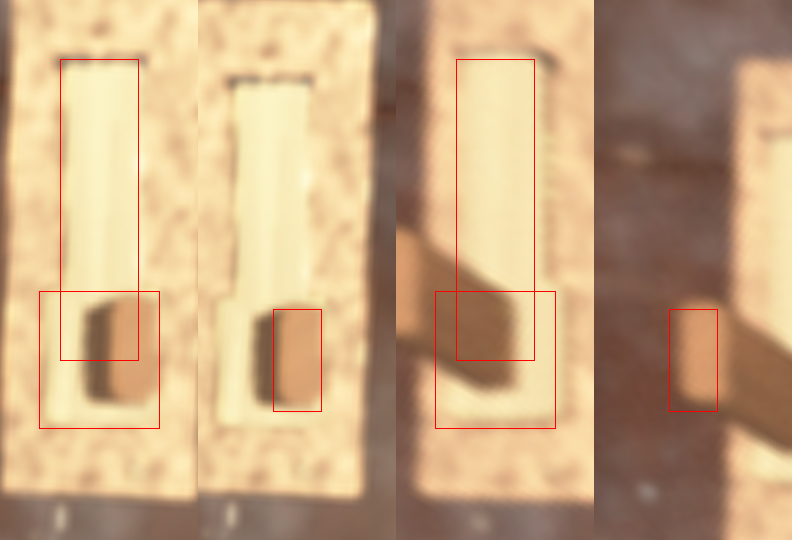

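```bash
cat >> h.py <<'E'
from scipy.spatial.transform import Rotation as R
def quat(th): # stick heading th (rad); jaw (tool x) along stick -y, tool y down
    x=np.array([np.sin(th),-np.cos(th),0]);y=np.array([0,0,-1.]); return R.from_matrix(np.c_[x,y,np.cross(x,y)]).as_quat()
def st():
    o=manip.observe(); print("t%.2f"%o["time"],"p",np.round(o["position"],4),"F",np.round(o["contact_force"],2),"T",np.round(o["torque"],2),"w %.4f"%o["width"],"q",np.round(o["joint_pos"],2)); return o
E
python3 - <<'E'
from h import *
j=np.array([-1.352,-.124,0,1.534,0,1.731,-.107])
manip.move_j(j); j[0]=.75; manip.move_j(j); st()
th=np.radians(2.5); g=np.array([.4895,-.455]); q=quat(th)
print(solver.inverse_kinematics([*g,.16],q))
manip.move_pose([*g,.16],q); st()
manip.move_linear([*g,.036],v=.1); o=st(); print(R.from_quat(o["orientation"]).as_matrix().round(3))
cv2.imwrite("pics/g.png",optics.camera("scene")[230:390,220:430].repeat(3,0).repeat(3,1))
E
```

```text
t5.05 p [ 0.2902 -0.3299  0.4501] F [-0.25  0.85 -0.27] T [-0.06  0.08  0.01] w 0.0868 q [ 0.75 -0.12 -0.    1.53 -0.    1.73 -0.11]
[ 0.73378728  0.41598228 -0.06840375  1.50371422  0.02938394  1.2228993
 -0.86598218]
t6.45 p [ 0.4897 -0.4554  0.1615] F [-0.11  0.09 -0.28] T [-0.07  0.18  0.01] w 0.0871 q [ 0.73  0.41 -0.07  1.5   0.03  1.22 -0.87]
t7.84 p [ 0.4899 -0.4554  0.0368] F [ 0.25  0.15 -0.62] T [-0.07  0.24  0.01] w 0.0872 q [ 0.73  0.53 -0.07  1.61  0.04  1.   -0.87]
[[ 0.044  0.001  0.999]
 [-0.999 -0.001  0.044]
 [ 0.001 -1.     0.001]]
```

View pics/g.png

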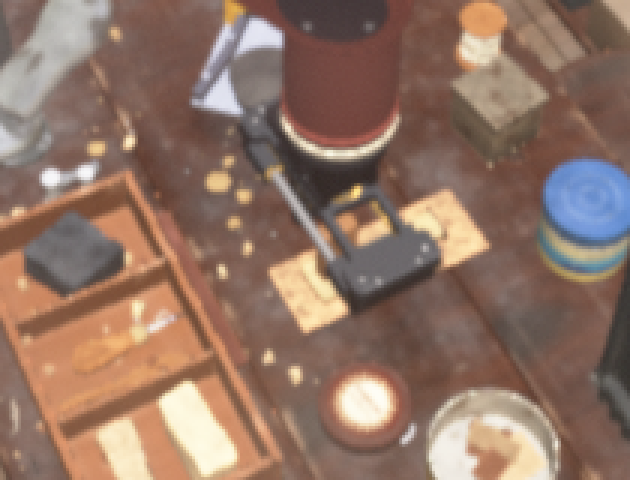

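```bash
python3 - <<'E'
from h import *
manip.gripper_close(50); o=st()
p=o["position"]; manip.move_linear([p[0],p[1],p[2]+.12],v=.1); st()
a=optics.camera("scene")[200:400,220:460]; b=optics.camera("top")[170:350,240:480]
f=3.3; A=cv2.resize(a,(396,330),interpolation=2)
cv2.imwrite("pics/l.png",np.hstack([A,cv2.resize(b,(400,330),interpolation=2)]))
E
```

```text
t9.03 p [ 0.4895 -0.4551  0.036 ] F [ 0.73 -0.51  0.73] T [-0.13  0.15 -0.06] w 0.0155 q [ 0.73  0.53 -0.07  1.61  0.04  1.   -0.87]
t10.38 p [ 0.4892 -0.4548  0.1551] F [ 0.63 -0.95 -0.76] T [-0.03  0.14 -0.04] w 0.0154 q [ 0.73  0.42 -0.07  1.51  0.03  1.22 -0.87]
```

View pics/l.png

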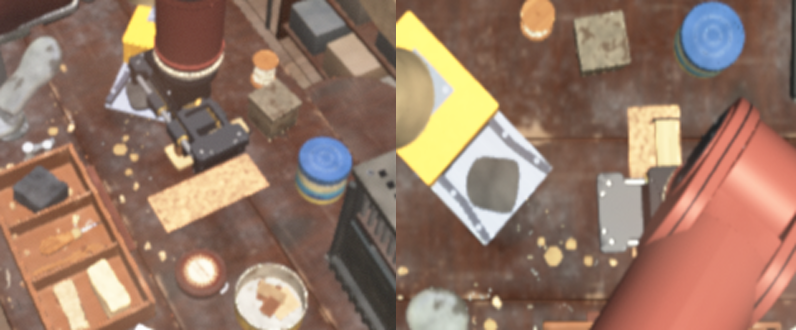

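```bash
cat >> h.py <<'E'
F0=np.radians(46);M=np.array([.567,-.2145]);EX=np.array([np.cos(F0),np.sin(F0)]);EY=np.array([-EX[1],EX[0]])
def W(nx,ny,z=.041): # TCP for nose at punch (nx,ny) mm
    return np.r_[M+EX*(nx/1000-.100)+EY*ny/1000,z]
def ff(): # feed force (+ = resistance), lateral, down ; nose xy
    o=manip.observe(); f=o["contact_force"]; r=o["position"][:2]-M
    return o["time"],-f[:2]@EX,f[:2]@EY,f[2],(r@EX+.1)*1000,r@EY*1000,o["position"][2]*1000
E
python3 - <<'E'
from h import *
n=onz("top",(402.6,234.4),.133); print("nose",n)
q=quat(F0)
manip.move_pose(W(-105,-6,.155),q); st()
manip.move_linear(W(-105,-6),v=.08)
print(np.round(ff(),2))
for x in(-95,-88,-80,-72,-64):
    manip.move_linear(W(x,-6),v=.04); print(np.round(ff(),2))
a=optics.camera("scene")[190:340,240:440]; b=optics.camera("top")[190:310,260:420]
cv2.imwrite("pics/p1.png",np.hstack([cv2.resize(a,(400,300),interpolation=2),cv2.resize(b,(400,300),interpolation=2)]))
E
```

```text
nose [ 0.58790467 -0.45175286  0.133     ]
t11.18 p [ 0.4292 -0.3668  0.1553] F [ 0.25 -0.54 -0.69] T [-0.18  0.12  0.  ] w 0.0160 q [ 0.82  0.23 -0.22  1.77  0.05  1.15 -0.19]
[  12.75    0.18   -0.24   -0.68 -104.96   -6.39   41.53]
[ 13.15   0.26   0.56  -0.43 -94.5   -6.02  41.09]
[ 13.48  -0.24  -0.23  -1.54 -87.57  -5.99  41.01]
[ 13.82   0.8   -0.17  -1.31 -79.52  -5.98  41.01]
[ 14.18  -0.17   0.26  -1.2  -71.52  -5.98  41.01]
[ 14.52  -0.37  -0.41  -0.86 -63.54  -5.97  41.02]
```

View pics/p1.png

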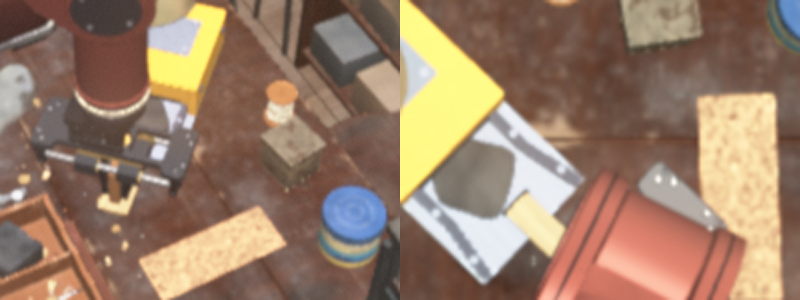

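```bash
cat >> h.py <<'E'
def heel():
    optics.camera("top")
    for d in optics.regions_of("top","heel_middle"):
        e=d["extent"]
        if 240<e[0]<330 and e[1]>220:
            c=max(cv2.findContours(d["region"].astype(np.uint8),0,2)[0],key=len)[:,0]
            w=np.array([onz("top",p,.015)[:2] for p in c])-M; u=np.c_[w@EX,w@EY]*1000
            print("p",d["p"],"x",u[:,0].min().round(),u[:,0].max().round(),"y",u[:,1].min().round(),u[:,1].max().round(),"centre",(cv2.moments(u.astype(np.float32))["m10"]/cv2.moments(u.astype(np.float32))["m00"],cv2.moments(u.astype(np.float32))["m01"]/cv2.moments(u.astype(np.float32))["m00"]))
            return u
E
python3 - <<'E'
from h import *
u=heel(); print(u[::2].round().tolist())
E
```

```text
p 0.69 x -61.0 1.0 y -34.0 38.0 centre (-28.084660666189603, 3.709582308932774)
[[-3.0, -18.0], [-2.0, -14.0], [0.0, -6.0], [-8.0, 36.0], [-13.0, 37.0], [-23.0, 36.0], [-28.0, 35.0], [-34.0, 32.0], [-38.0, 31.0], [-44.0, 28.0], [-50.0, 25.0], [-61.0, 18.0], [-60.0, 7.0], [-58.0, 3.0], [-57.0, -2.0], [-54.0, -8.0], [-51.0, -14.0], [-48.0, -20.0], [-41.0, -31.0], [-35.0, -34.0], [-30.0, -32.0], [-26.0, -31.0], [-15.0, -24.0], [-8.0, -19.0]]
```

```bash
python3 - <<'E'
from h import *
for x in(-56,-46,-38):
    manip.move_linear(W(x,-6),v=.04); print(np.round(ff(),2))
u=heel(); print(u[::2].round().tolist())
E
```

```text
[ 15.08   0.96   0.34  -0.91 -55.46  -5.96  41.02]
[ 1.548e+01  8.800e-01 -4.000e-02 -1.810e+00 -4.553e+01 -5.970e+00
  4.101e+01]
[ 15.82  -0.77   0.29  -1.07 -37.56  -5.97  41.02]
p 0.81 x -34.0 2.0 y -34.0 31.0 centre (-14.90316132210114, -0.28884130834432975)
[[-2.0, -29.0], [-0.0, -12.0], [2.0, 1.0], [0.0, 6.0], [-1.0, 22.0], [-2.0, 30.0], [-7.0, 31.0], [-11.0, 30.0], [-16.0, 29.0], [-20.0, 27.0], [-26.0, 24.0], [-34.0, 5.0], [-33.0, 1.0], [-31.0, -4.0], [-30.0, -8.0], [-29.0, -13.0], [-27.0, -18.0], [-26.0, -22.0], [-23.0, -28.0], [-8.0, -34.0]]
```

```bash
python3 - <<'E'
from h import *
x=-38; 
while x<4:
    x+=3; manip.move_linear(W(x,-5),v=.04); r=ff(); print(x,np.round(r[1:],1))
    if r[1]>3: break
E
```

```text
-35 [ -0.1  -0.2  -1.  -34.8  -4.9  41. ]
-32 [ -0.2   1.4  -1.9 -31.7  -5.   41. ]
-29 [ -0.1  -0.7  -0.  -28.7  -5.   41. ]
-26 [ -0.7  -0.3  -0.4 -25.7  -5.   41. ]
-23 [  0.1   0.6  -1.  -22.7  -5.   41. ]
-20 [ -0.4   0.3  -1.6 -19.7  -5.   41. ]
-17 [  0.7   0.1  -1.4 -16.7  -5.   41. ]
-14 [ -0.1  -0.4  -2.1 -13.7  -5.   41. ]
-11 [  0.3   0.6  -1.5 -10.7  -5.   41. ]
-8 [-0.1  0.7 -1.1 -7.8 -5.  41. ]
-5 [ 4.1  0.1  0.4 -5.8 -5.1 41. ]
```

```bash
python3 - <<'E'
from h import *
x=-5; h=[]
while x<56:
    x+=1.5; manip.move_linear(W(x,-5),v=.04); r=ff(); print(x,np.round(r[1:],1)); h.append(r[1])
    if r[1]>16: break
    if x>12 and r[1]>np.median(h[-9:-1])+3.5: break
manip.pause(.2); print(np.round(ff(),2))
E
```

```text
-3.5 [ 6.3  0.3  0.4 -4.8 -5.2 41. ]
-2.0 [ 6.1  0.5  0.5 -3.3 -5.2 41. ]
-0.5 [ 5.3  0.8  1.1 -1.7 -5.2 41. ]
1.0 [ 5.5 -0.3  0.2  0.1 -5.2 41. ]
2.5 [ 4.7 -1.3  0.1  1.9 -5.1 41. ]
4.0 [ 4.9 -0.  -0.8  3.9 -5.  40.9]
5.5 [ 3.2 -0.7 -2.1  5.6 -5.  41. ]
7.0 [ 4.  -0.7 -1.4  7.1 -5.  40.9]
8.5 [ 3.1 -0.4 -1.1  8.7 -5.  41. ]
10.0 [ 4.1 -0.8 -0.9 10.2 -5.  41. ]
11.5 [ 2.3  0.5 -1.8 11.7 -4.9 41. ]
13.0 [ 2.5 -1.5 -1.8 13.2 -5.  41. ]
14.5 [ 3.4 -0.7 -1.4 14.8 -5.  41. ]
16.0 [ 3.6 -0.3 -2.1 16.2 -4.9 40.9]
17.5 [ 3.4 -0.7 -1.7 17.7 -5.  41. ]
19.0 [ 3.5  0.1 -1.8 19.2 -4.9 41. ]
20.5 [ 2.6 -1.2 -2.2 20.7 -5.  41. ]
22.0 [ 2.7  0.5 -3.1 22.2 -5.  41. ]
23.5 [ 2.9 -0.  -2.  23.7 -5.  41. ]
25.0 [ 3.5 -0.7 -1.8 25.3 -5.  41. ]
26.5 [ 2.7 -0.9 -3.1 26.7 -5.  41. ]
28.0 [ 3.3 -0.3 -2.6 28.3 -5.  41. ]
29.5 [ 1.7 -0.3 -2.8 29.7 -5.  41. ]
31.0 [ 2.3 -0.3 -2.7 31.2 -5.  41. ]
32.5 [ 3.2 -0.4 -3.1 32.8 -5.  41. ]
34.0 [ 3.2 -0.6 -2.2 34.2 -5.  41. ]
35.5 [ 3.  -0.1 -1.3 35.6 -5.  41. ]
37.0 [ 7.  -0.1 -0.9 36.2 -5.1 41. ]
[25.88  5.9   1.43 -0.65 36.25 -5.06 41.05]
```

```bash
cat >> h.py <<'E'
def avg(n=5):
    r=[]
    for _ in range(n): r.append(ff()); manip.pause(.03)
    return np.mean(r,0)
E
python3 - <<'E'
from h import *
x=37
while x<45:
    x+=.5; manip.move_linear(W(x,-5),v=.04); r=avg(); print(x,np.round(r,2))
    if r[1]>12.6: break
print(x)
for _ in range(6): manip.pause(.05); print(np.round(avg(),2))
E
```

```text
37.5 [26.19  7.6   0.94  0.49 36.28 -5.11 41.09]
38.0 [26.61  8.4   1.17  1.4  36.36 -5.13 41.12]
38.5 [27.02  9.77  0.81  2.19 36.48 -5.18 41.15]
39.0 [27.44 11.08  0.97  3.04 36.65 -5.21 41.17]
39.5 [27.86 12.23  1.09  3.81 36.78 -5.25 41.19]
40.0 [28.28 13.14  1.42  4.68 36.94 -5.29 41.22]
40.0
[28.49 12.61  1.93  4.38 36.94 -5.3  41.22]
[28.71 13.29  1.73  4.2  36.95 -5.3  41.23]
[28.92 13.03  1.56  4.15 36.93 -5.29 41.22]
[29.14 12.89  1.33  4.29 36.94 -5.31 41.23]
[29.36 13.33  1.41  4.27 36.95 -5.3  41.23]
[29.58 13.28  1.18  4.14 36.95 -5.3  41.23]
```

```bash
python3 - <<'E'
from h import *
for x in(40.7,41.4): manip.move_linear(W(x,-5),v=.04); print(np.round(avg(),2))
for _ in range(4): manip.pause(.1); print(np.round(avg(),2))
for x in(40,38,36,34,30): manip.move_linear(W(x,-5),v=.04); print(np.round(ff(),2))
manip.move_linear(W(-40,-5),v=.1); print(np.round(ff(),2))
manip.move_linear(W(-108,-5),v=.1); print(np.round(avg(),2)); st()
a=optics.camera("scene")[190:340,240:440]; b=optics.camera("top")[190:310,260:420]
cv2.imwrite("pics/p2.png",np.hstack([cv2.resize(a,(400,300),interpolation=2),cv2.resize(b,(400,300),interpolation=2)]))
E
```

```text
[29.99 14.01  1.66  4.86 37.2  -5.35 41.25]
[30.41 16.26  1.96  5.97 37.4  -5.43 41.3 ]
[30.68 15.99  1.91  5.81 37.4  -5.42 41.29]
[30.94 16.1   1.66  5.79 37.4  -5.42 41.29]
[31.21 15.62  1.98  5.83 37.4  -5.42 41.29]
[31.48 16.    2.01  6.36 37.4  -5.42 41.29]
[31.82 11.92  0.29  2.95 37.35 -5.3  41.19]
[32.08  8.29  0.56  0.5  36.74 -5.17 41.07]
[32.33  3.48  0.6  -0.55 36.24 -5.14 41.21]
[ 3.258e+01  8.000e-02 -1.000e-02 -1.260e+00  3.473e+01 -4.940e+00
  4.107e+01]
[32.83 -0.16 -0.05 -0.57 29.73 -5.02 40.98]
[ 33.67  -1.25  -0.36  -1.61 -39.17  -4.99  41.06]
[  34.58   -0.44   -0.25   -0.98 -106.99   -5.     41.03]
t34.67 p [ 0.4268 -0.3669  0.041 ] F [ 0.58 -0.31 -1.17] T [-0.11  0.13  0.08] w 0.0155 q [ 0.81  0.35 -0.21  1.87  0.09  0.93 -0.21]
```

View pics/p2.png

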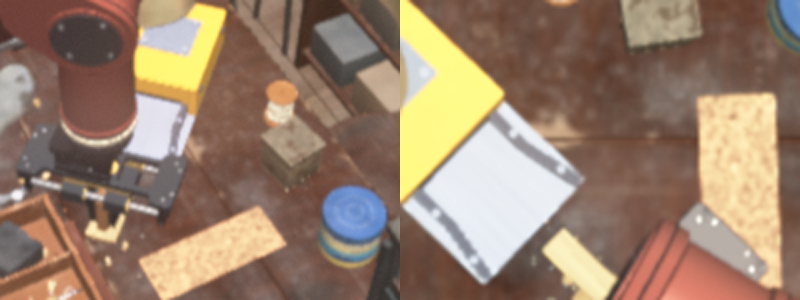

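```bash
python3 - <<'E'
from h import *
manip.move_linear(W(-108,-5,.155),v=.12)
th=np.radians(1.1); g=np.array([.4924,-.4574]); q=quat(th)
manip.move_pose([*g,.155],q); st()
manip.move_linear([*g,.042],v=.1)
z=.038
while z>.033:
    manip.move_linear([*g,z],v=.02); o=st()
    if o["contact_force"][2]>1.5: break
    z-=.001
manip.let_go(); manip.pause(.2); st()
manip.move_linear([*g,.16],v=.1)
j=manip.observe()["joint_pos"]; manip.move_j([j[0],-.124,0,1.534,0,1.731,-.107]); st()
j=np.array([0.75,-.124,0,1.534,0,1.731,-.107]); j[0]=1.35; manip.move_j(j); st()
s=3000;out=[]; mc=np.array([.5302,-.4569])
for c in("top","scene"):
    im=optics.camera(c); cv2.imwrite(f"pics/z_{c}.png",im)
    for z,bx in((.014,[(-.061,-.015,-.02,.02),(-.038,.062,-.013,.013)]),(.004,[(-.0875,.0875,-.033,.033)])):
        a=rect(c,im,mc,th,z,-.1,.1,-.045,.045,2200)
        P=lambda x,y:(int((.045-y)*2200),int((.1-x)*2200))
        for b in bx: cv2.rectangle(a,P(b[0],b[2]),P(b[1],b[3]),(0,0,255),1)
        out.append(a)
h=np.hstack(out);print(h.shape); cv2.imwrite("pics/f.png",h)
for c in("top","scene"):
    for l,z in(("stick_middle",.009),("mat_middle",.004),("tack_box",0),("spool",0),("tin_brown",0)):
        print(c,l,[(onz(c,d["at"],z)[:2].round(4),round(d["p"],2)) for d in optics.landmark_of(c,l)][:2])
E
```

```text
t36.60 p [ 0.492  -0.4566  0.154 ] F [ 0.66  0.14 -1.69] T [-0.06  0.2   0.02] w 0.0158 q [ 0.76  0.43 -0.11  1.5   0.05  1.22 -0.9 ]
t38.23 p [ 0.4923 -0.4573  0.0379] F [-0.55  0.23 -1.17] T [-0.06  0.19 -0.04] w 0.0161 q [ 0.76  0.54 -0.1   1.6   0.06  1.01 -0.91]
t38.48 p [ 0.4924 -0.4574  0.0369] F [ 0.45  0.11 -0.82] T [-0.01  0.08 -0.04] w 0.0156 q [ 0.76  0.54 -0.1   1.6   0.06  1.01 -0.91]
t38.73 p [ 0.4924 -0.4574  0.036 ] F [ 0.28 -0.26 -1.92] T [ 0.    0.17 -0.01] w 0.0156 q [ 0.76  0.54 -0.1   1.6   0.06  1.01 -0.91]
t38.98 p [ 0.4925 -0.4574  0.036 ] F [-2.63  2.31  6.65] T [ 0.52  0.79 -0.02] w 0.0157 q [ 0.76  0.54 -0.1   1.6   0.06  1.01 -0.91]
t40.51 p [ 0.4924 -0.4574  0.035 ] F [-0.03 -0.52 -0.47] T [-0.13  0.15  0.02] w 0.0869 q [ 0.76  0.54 -0.1   1.6   0.06  1.01 -0.91]
t43.32 p [ 0.2862 -0.3338  0.449 ] F [ 0.12  0.14 -0.67] T [-0.08  0.08 -0.04] w 0.0871 q [ 0.76 -0.12 -0.    1.53  0.    1.73 -0.11]
t44.32 p [ 0.0538 -0.4361  0.4497] F [ 0.43 -0.38  0.47] T [-0.06  0.13  0.02] w 0.0870 q [ 1.35 -0.12 -0.    1.53 -0.    1.73 -0.11]
(440, 792, 3)
top stick_middle [(array([ 0.5299, -0.4536]), 0.67)]
top mat_middle [(array([ 0.5367, -0.4596]), 0.6)]
top tack_box [(array([ 0.689 , -0.3832]), 0.82)]
top spool [(array([ 0.7247, -0.3044]), 0.57)]
top tin_brown [(array([ 0.4622, -0.5795]), 0.62)]
scene stick_middle [(array([ 0.5285, -0.4586]), 0.71)]
scene mat_middle [(array([ 0.5361, -0.4493]), 0.83), (array([ 0.453 , -0.5802]), 0.44)]
scene tack_box [(array([ 0.6855, -0.3746]), 0.7)]
scene spool [(array([ 0.7332, -0.3098]), 0.69), (array([ 0.5814, -0.1996]), 0.35)]
scene tin_brown [(array([ 0.4513, -0.5827]), 0.82)]
```

View pics/f.png

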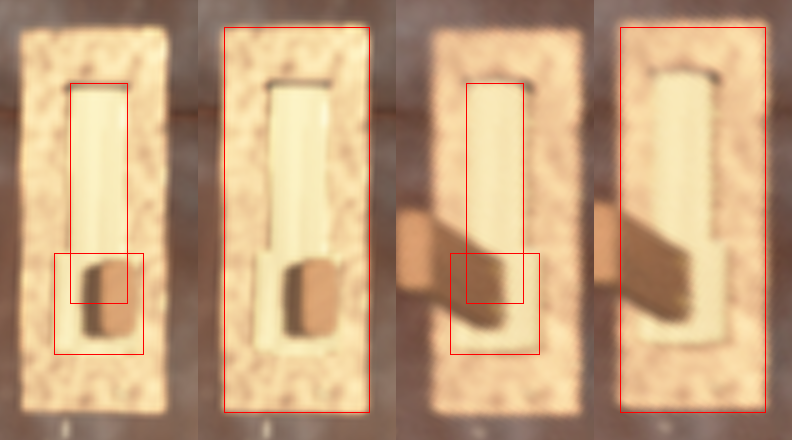

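```bash
python3 - <<'E'
from h import *
st(); close_job()
E
```

```text
t44.92 p [ 0.0524 -0.4362  0.4502] F [-0.2   1.05 -0.24] T [-0.08  0.11  0.02] w 0.0868 q [ 1.35 -0.12  0.    1.53 -0.    1.73 -0.11]
the job is handed in; nothing more can be done
```

I finished the job and handed it in at about 45 s of the 72 s allowed.

**Feeding the heel piece:** I pushed it in with the stick's nose only. As it slid, the heel piece turned about 20° clockwise, as far as I could see it. The hold-down bump came with the nose about 5 mm before the mouth, then a steady drag of about 3 N. That is a little under the stated 4 to 11 N, because the nose was hardly rubbing on the bed. The spring stop came with the nose about 36 mm past the mouth.

**Pressing on the stop:** I held about 13 N at the wrist for about 1.5 s, then 16 N for about another second. I had judged 13 N too little, because part of it was the nose rubbing on the bed. At 16 N the force on the stop is about 10 N if I allow for the rubbing, and about 13 N if I only subtract the 3 N drag. The stop's force is an estimate, not a direct reading.

**Last checks:**
- **Heel piece:** the pushing force fell smoothly to zero as I drew the stick out. The bed in front of the mouth is empty. Whether the piece still rests against the stop cannot be seen inside the guard.
- **Stick:** it stands upright on its mat, within 1 to 2 mm of the middle line in both cameras. The network's mat point was up to 7 mm off this time, so I relied on the mat's corners instead.
- **Bystanders:** the box, spool and tin came out within about 12 mm of their first positions. That is looser than I would like, but I think it is noise in the network, since the arm never went near them.
- **Robot:** it is clear of everything, with the gripper open.

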